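Free the tight filter of a dental mill's coolant tank

ROBOT

A 6-joint arm with a two-finger parallel gripper is mounted at the origin on the work surface. World frame = base frame: x ahead of the robot, y to its left, z up, the work surface at z = 0. Lengths are in mm, angles in rad, forces in N, time in s.
With the tool pointing down it reaches from about 375 to 750 mm from the base axis. Payload 9 kg.
Tool frame: the origin (TCP) lies midway between the tips of the shut fingers; the grasp point (between the pads) lies 19 mm behind it (robot.pinch_z is the distance from the TCP to the grasp point, in mm); z points along the fingers, y is the line along which they close (so a half turn about z gives the same grasp; the last joint's range is limited). The gripper opens to 85 mm and grips with 20 to 120 N. Pads are 22 mm wide; open, the fingers measure 114 mm over their backs; the gripper's body (76 mm by 85 mm) begins 54 mm behind the grasp point. The pads swing forward as they close: fully open they stand 13 mm farther back than shut.
Start: joints at [-1.419, 0.104, 0.097, 1.564, 0, 1.353], TCP at [216.869, -559.468, 231.331] pointing down, gripper open.
Joint ranges: [-2.99, 2.99], [-0.84, 1.86], [-1.1, 1.16], [-1.84, 2.11], [-1.51, 1.56], [-3.14, 3.14]. Speed limits (rad/s): [2.22, 2.22, 2.57, 3.14, 3.14, 3.14].

INTERFACE

Orientations are given as [roll, pitch, yaw] about the fixed x, y, z axes, in that order (R = Rz(yaw) Ry(pitch) Rx(roll)).
In Python, from cell import robot gives the robot as it stands. The module is installed in compiled form; this text tells all that it offers.
- The arm moves only by the tool play_rows, never from a script. Its argument "motion" is a list of rows, each an object of numbers: "dx", "dy", "dz": the shift along the tool's x, y, z in m; "rx", "ry", "rz": the turn, a rotation vector about the tool's x, y, z in degrees. A call has 1 to 20 rows; each row is the pose to reach, as a shift and turn from the pose commanded when the call began, along the tool's axes at that moment; what a row does not reach only later rows make up. A row lasts 1/8 s, in which the tool goes at most 62.5 mm and 10.7 degrees, less where a joint would pass 70% of its speed; a pose out of reach is approached as far as the arm can. A call with a gripper value outside its range is refused whole. "grip" is the opening, from 0 (shut) to 1 (fully open), set as the call begins (left out, the last holds). The fingers move at their own pace and stop on an object; "force" is the grip in N (left out, the last holds). Time passes only in rows, so rows that repeat a pose let the fingers close. It gives the time, the measured TCP pose, the force, the opening and the grip force at its end, in the units of the state.
- robot.read_state(): the state, without advancing time (a new reading comes with each control period).
- robot.snapshot(name): name is "side" or "top" or "wrist"; returns a dict with "image" (420x560x3 uint8, red, green, blue), "depth" (420x560 float32, mm along the optical axis (not along the pixel's ray), 0 where there is no reading), "vertical_fov" (degrees; the focal length in pixels is half the picture's height over the tangent of half this angle, whatever the lens; pixels are square), "cx", "cy" (the principal point, pixels), "dist_coeffs" ([k1, k2, p1, p2, k3] as OpenCV has them; the pictures are not rectified), "R" (3x3) and "t" (3): a world point X has camera coordinates R X + t. Camera axes: x right, y down, z forward; pixel columns grow to the right and rows downward; lengths in mm; the calibration is good to about 2 mm. A picture is of the moment at which its call begins.
- robot.sign_off(): hands the job in; it is judged then, once.
The state is a dict: "time": time; "q": joint angles; "qvel": joint speeds; "effort": joint torques, N m; "eef_pos": TCP position; "orientation": TCP orientation; "force": force on the tool from outside, world axes, zero at the start; "wrist_torque": the same for the moment, N m; "gripper_width": finger opening in mm; "gripper_force": force on a finger pad.
Only numpy, scipy, OpenCV 4.12 (cv2) and the standard library are available. Lean on these libraries where they do the work, as an engineer would, in place of code of your own. Each camera call takes 0.05 s, during which the arm holds its last target. There are 200 camera calls.

TASK

Shut the tap on the mill's coolant tank by turning its red lever to off, square across the brass pipe and pointing away from the yellow filter. The filter sits so tight in its seal that a straight pull would bring the whole tank up, so rock it side to side, a few degrees each way, until it works free, leaving the tank standing where it is and the bottle, plaster cast and tray alone. Finish still holding the filter, upright and just clear above its well (its foot a centimetre or two above the collar), so that it drips back into the tank: do not put it down or let go.

Things in the scene. Friction and masses are not known exactly. Their poses are not given: they have to be found in the camera images.
- tank: Grey coolant tank with a light grey deck, loose on the counter, about 3 kg: 218 mm (its x) by 328 mm (its y), deck top 102 mm above the counter. Origin: centre of its underside, z up. The filter well lies at its y = -55 mm and the tap at its y = +65 mm, both at x = 0; a low black filler cap (top 115 mm above the counter) at x = +72, y = +5 mm.
- well (a point): Centre of the filter well's mouth, at the top of the black collar (82 mm outside, 62 mm bore, 14 mm high), 116 mm above the counter; axes as the tank's. Inside, 2 to 12 mm below its top, a springy rubber seal of 50 mm bore grips the plug: 30 to 45 N against a straight pull, more than tips or lifts the tank. Below the seal there is free room.
- filter: Yellow filter, about 0.15 kg. Origin: on its axis, underside of its flange, which rests on the collar (at well) at the start; z up its axis. Grip block 26 mm thick (own x) by 46 mm (own y), top 42 mm above the origin; flange 72 mm in diameter, 6 mm thick; plug 50 mm in diameter to 14 mm below the origin; basket 38 mm in diameter to 50 mm below.
- filter_grip (a point): Middle of the filter's grip block, 27 mm above the filter's origin, to be gripped across the 26 mm thickness (the filter's own x). Axes as the filter's.
- plug_end (a point): Centre of the plug's lower end, 14 mm below the filter's origin; the seal lets go once it is about 12 mm up. Levered over about 8 degrees on its flange edge (origin rises 5 mm), then swung to either side rising 2 to 3 mm a swing, the plug walks out and the tank stays put.
- filter_foot (a point): Centre of the underside of the strainer basket, the lowest point of the filter, 50 mm below the filter's origin.
- tap_lever (a joint): Angle of the tap lever about a vertical axis, rad, counter-clockwise from above positive. 0 is off: square across the pipe, pointing along the tank's +y away from the filter, over the red dot. +1.57 points along the tank's -x over the blue dot (to the mill), -1.57 along its +x over the green dot (to the drain). Stops at both ends; stays where it is left; takes about 0.12 N m to turn.
- tap_axis (a point): The lever's pivot axis at the height of the lever's middle, 138 mm above the counter, 36 mm above the deck. The brass pipe below it runs along the tank's x, 46 mm to either side; its top is at 125 mm above the counter.
- lever_grip (a point): Middle of the graspable part of the lever's red sleeve, 70 mm from the pivot axis. Sleeve 14 mm wide, 13 mm high, from 32 to 90 mm from the axis; its own y points outwards along the lever, z up; 29 mm free below it to the deck.
- bottle: White and blue wash bottle, 64 mm in diameter, 170 mm high, origin at its underside; leave it alone.
- cast: Cream plaster cast of teeth, 52 x 62 x 30 mm, origin at its underside; leave it alone.
- tray: Shallow steel tray, 200 mm (its x) by 90 mm by 22 mm high, origin at its underside; leave it alone.
There are look-alikes about, which are no part of the job. There is more than one size of the filter; the job needs the largest.

How it is judged:
By the outcome, as a careful person would: the job done as asked, in the order asked, and still so for the second after the job is handed in, while the arm keeps its last pose, push and grip.
It also fails if it takes over 54 s, if anything falls off the work surface, if the arm or the gripper's body presses on something with over 40 N, if the wrist force passes 120 N, or if a joint passes its speed limit or range.

## Working session

There is one attempt and no reset: what is moved stays moved. The work goes in short steps, Python scripts to look and compute and a tool call to move; the robot and the scene stay as the last step left them, time stands still between calls to the robot, and variables do not carry over. Pictures are saved under pics/ and viewed, at most 10 in all, crops included, and the job is handed in when it is done.

Besides the shell and the picture viewer there is one more tool, called after "Call:" by a JSON object that holds its "op" and its "data". play_rows: Moves the arm, as the interface text tells. Its arguments: {"type":"object","properties":{"motion":{"type":"array","items":{"type":"object","properties":{"dx":{"type":"number"},"dy":{"type":"number"},"dz":{"type":"number"},"rx":{"type":"number"},"ry":{"type":"number"},"rz":{"type":"number"}}}},"grip":{"type":"number"},"force":{"type":"number"}},"required":["motion"]}

```bash
mkdir -p pics; cat > h.py <<'E'
import numpy as np, cv2
from cell import robot
def K(s):
    f=s["image"].shape[0]/2/np.tan(np.radians(s["vertical_fov"])/2)
    return np.array([[f,0,s["cx"]],[0,f,s["cy"]],[0,0,1]])
def rays(s,px):
    u=cv2.undistortPoints(np.array(px,float).reshape(-1,1,2),K(s),np.array(s["dist_coeffs"],float)).reshape(-1,2)
    R=np.array(s["R"]);t=np.array(s["t"]).reshape(3)
    return -R.T@t, np.c_[u,np.ones(len(u))]@R
def plane(s,px,z):
    c,d=rays(s,px); return c+d*((z-c[2])/d[:,2])[:,None]
def cloud(s):
    h,w=s["depth"].shape; v,u=np.mgrid[:h,:w]
    c,d=rays(s,np.c_[u.ravel(),v.ravel()]); return (c+d*s["depth"].reshape(-1,1)).reshape(h,w,3)
def save(s,n): cv2.imwrite(f"pics/{n}.png",s["image"][:,:,::-1])
E
python3 - <<'E'
from h import *
import pickle
for n in("top","side"):
    s=robot.snapshot(n); save(s,n+"1"); pickle.dump(s,open(n+".pkl","wb"))
    print(n,s["vertical_fov"],s["dist_coeffs"],(-np.array(s["R"]).T@np.array(s["t"])).round())
print(robot.pinch_z, robot.read_state())
E
```

```text
top 57.22953932127619 [-0.08480081  0.          0.          0.          0.        ] [ 478.    3. 1039.]
side 46.66711499763001 [0.01192321 0.         0.         0.         0.        ] [-180.  739.  732.]
18.700000000000003 {'time': 0.1, 'q': array([-1.41872141e+00,  1.04640837e-01,  9.65519560e-02,  1.56390378e+00,
        4.17013508e-06,  1.35309595e+00]), 'qvel': array([ 0.00035783, -0.00091531,  0.00374186, -0.00020473, -0.00094671,
       -0.00058717]), 'effort': array([ 7.82595074e-03, -5.58206105e+01,  5.04722464e+01,  1.31706451e-02,
       -2.87648199e-04,  9.58686655e-06]), 'eef_pos': array([ 216.80722087, -559.13974848,  230.60206118]), 'orientation': array([-3.14042546e+00, -2.62461490e-04,  3.69775136e-01]), 'force': array([0.11648449, 0.18401901, 0.52813351]), 'wrist_torque': array([-0.0035526 , -0.02874495,  0.03939957]), 'gripper_force': 0.0, 'gripper_width': 85.29722366742138}
```

View pics/top1.png

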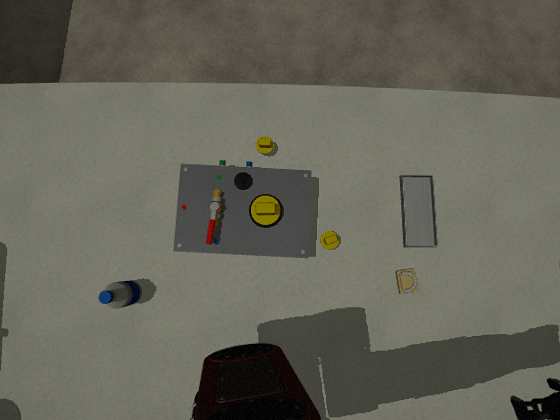

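View pics/side1.png

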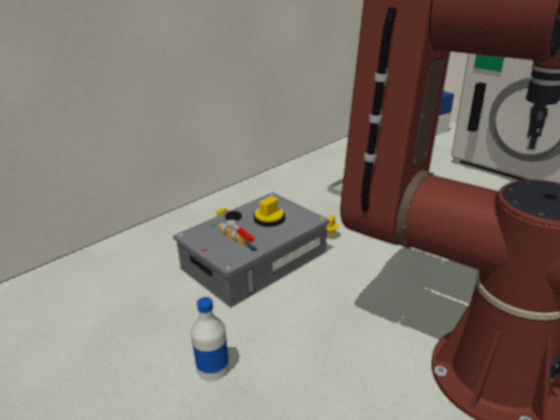

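The top view shows the tank at about (247,210), with its four deck screws at (185,168), (306,174), (303,252) and (179,246). The lever runs from the pivot at about (216,205) to (211,243), towards the robot and over the blue dot. The red dot is at (184,207).

There are three yellow filters: (265,210) in the well, and (265,145) and (331,240) on the counter. The one at (265,210) fits, because it is the largest and sits in the collar.

```bash
cat > m.py <<'E'
from h import *
import pickle
s=pickle.load(open("top.pkl","rb")); P=cloud(s); im=s["image"]; hsv=cv2.cvtColor(im,cv2.COLOR_RGB2HSV)
z=P[:,:,2]
roi=np.zeros(z.shape,bool); roi[150:270,160:335]=1
m=(roi&(z>85)).astype(np.uint8)
c=max(cv2.findContours(m,0,2)[0],key=cv2.contourArea)
pts=plane(s,c.reshape(-1,2),102)[:,:2].astype(np.float32)
print("deck rect",cv2.minAreaRect(pts), "deck z",np.median(z[roi&(z>85)]))
def blob(mask,h):
    cc=max(cv2.findContours(mask.astype(np.uint8),0,2)[0],key=cv2.contourArea)
    return cv2.minAreaRect(plane(s,cc.reshape(-1,2),h)[:,:2].astype(np.float32))
H,S,V=[hsv[:,:,i].astype(int) for i in range(3)]
yel=(H>20)&(H<35)&(S>150)&(V>80)&roi
yel[:,310:]=0
top=yel&(z>150)
print("block",blob(top,158),"z",np.median(z[top]),top.sum(), P[top].mean(0))
print("yellow all",blob(yel,120))
red=((H<8)|(H>172))&(S>150)&(V>80)&roi; red[:,:195]=0
print("lever",blob(red,144),P[red].mean(0))
rd=((H<8)|(H>172))&(S>120)&roi; rd[:,195:]=0
yy,xx=np.nonzero(rd); print("reddot",plane(s,[[xx.mean(),yy.mean()]],102),len(xx))
print("screws",plane(s,[[185,168.5],[306,174.5],[303,252],[179,246]],102).round(1))
for n,x0,y0,x1,y1 in(("crop",160,130,350,270),):
    cv2.imwrite("pics/crop1.png",cv2.resize(im[y0:y1,x0:x1,::-1],None,fx=4,fy=4,interpolation=2))
E
python3 m.py
```

```text
deck rect ((613.5117797851562, 63.852752685546875), (329.51690673828125, 219.6946258544922), 88.00347137451172) deck z 102.35988227008477
block ((610.3423461914062, 10.609692573547363), (23.39055061340332, 41.71244812011719), 1.0577508211135864) z 158.023036761149 192 [610.04608625  10.5989437  167.06419089]
yellow all ((611.314453125, 10.842700958251953), (68.25775146484375, 67.6177749633789), 1.077022910118103)
lever ((554.898193359375, 138.17601013183594), (12.399864196777344, 55.71491622924805), 83.11888122558594) [553.91919884 136.09943276 158.20451893]
reddot [[618.88484623 212.46419318 102.        ]] 20
screws [[714.9 212.8 102. ]
 [705.3 -89.7 102. ]
 [512.2 -83.3 102. ]
 [521.6 218.5 102. ]]
```

View pics/crop1.png

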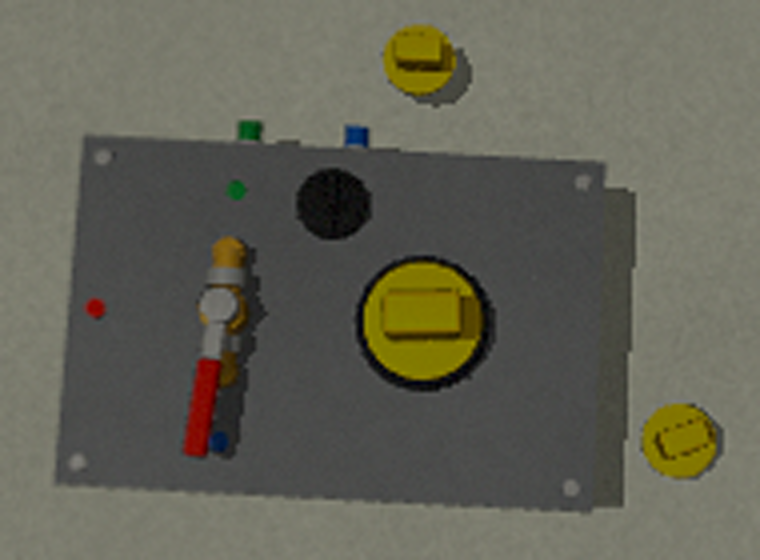

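The crop confirms the large filter in its collar at (265,210), with the two smaller look-alikes on the counter. The lever is at about +1.46 rad, and the deck measures 329.5 x 219.7 mm against a nominal 328 x 218. I'll move above the lever.

Call:
{"op": "play_rows", "data": {"motion": [{"dx":0.05,"dy":-0.03,"dz":0,"rz":-10},{"dx":0.56,"dy":-0.532,"dz":0,"rz":-152},{"dx":0.56,"dy":-0.532,"dz":0,"rz":-152},{"dx":0.56,"dy":-0.532,"dz":0,"rz":-152},{"dx":0.56,"dy":-0.532,"dz":0,"rz":-152},{"dx":0.56,"dy":-0.532,"dz":0,"rz":-152},{"dx":0.56,"dy":-0.532,"dz":0,"rz":-152},{"dx":0.56,"dy":-0.532,"dz":0,"rz":-152},{"dx":0.56,"dy":-0.532,"dz":0,"rz":-152},{"dx":0.56,"dy":-0.532,"dz":0,"rz":-152},{"dx":0.56,"dy":-0.532,"dz":0,"rz":-152},{"dx":0.56,"dy":-0.532,"dz":0,"rz":-152},{"dx":0.56,"dy":-0.532,"dz":0,"rz":-152},{"dx":0.56,"dy":-0.532,"dz":0,"rz":-152},{"dx":0.56,"dy":-0.532,"dz":0,"rz":-152},{"dx":0.56,"dy":-0.532,"dz":0,"rz":-152},{"dx":0.56,"dy":-0.532,"dz":0,"rz":-152},{"dx":0.56,"dy":-0.532,"dz":0,"rz":-152},{"dx":0.56,"dy":-0.532,"dz":0,"rz":-152},{"dx":0.56,"dy":-0.532,"dz":0,"rz":-152}], "grip": 0.6}}

```text
invalid input
```

```bash
python3 - <<'E'
from h import *
import pickle
s=robot.snapshot("wrist"); save(s,"w1"); pickle.dump(s,open("w1.pkl","wb"))
r=robot.read_state(); print(r["time"],r["eef_pos"],r["orientation"],r["q"],r["gripper_width"],r["force"])
E
```

```text
0.15 [ 216.80401044 -559.18938838  230.68711563] [-3.14059649e+00 -1.87688826e-04  3.69744346e-01] [-1.41872101e+00  1.04562788e-01  9.66234885e-02  1.56387022e+00
 -3.18660352e-05  1.35312722e+00] 85.34394760777012 [ 0.3144156   1.33534905 -0.19512134]
```

View pics/w1.png

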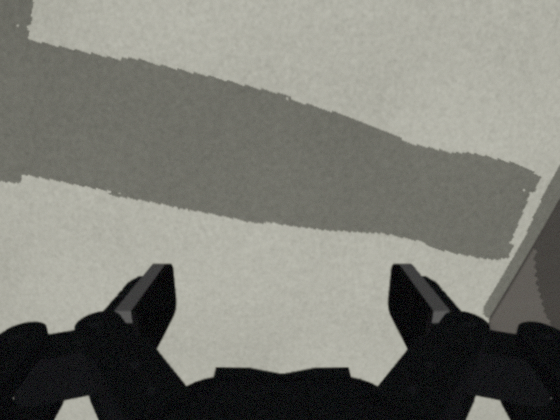

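The wrist view shows only bare counter, because the arm did not move: the call was refused. I'll retry with a smaller total per call and all six fields filled in.

Call:
{"op": "play_rows", "data": {"motion": [{"dx":0.035,"dy":-0.033,"dz":0,"rx":0,"ry":0,"rz":-9.5},{"dx":0.07,"dy":-0.066,"dz":0,"rx":0,"ry":0,"rz":-19},{"dx":0.105,"dy":-0.1,"dz":0,"rx":0,"ry":0,"rz":-28.5},{"dx":0.14,"dy":-0.133,"dz":0,"rx":0,"ry":0,"rz":-38},{"dx":0.175,"dy":-0.166,"dz":0,"rx":0,"ry":0,"rz":-47.5},{"dx":0.21,"dy":-0.2,"dz":0,"rx":0,"ry":0,"rz":-57},{"dx":0.245,"dy":-0.233,"dz":0,"rx":0,"ry":0,"rz":-66.5},{"dx":0.28,"dy":-0.266,"dz":0,"rx":0,"ry":0,"rz":-76}], "grip": 0.6}}

```text
time: 1.15
eef_pos: [382.2, -208.8, 231.2]
orientation: [3.141, 0.0, 1.701]
force: [1.8, -0.4, 0.6]
gripper_width: 51.4
gripper_force: 0.0
```

Call:
{"op": "play_rows", "data": {"motion": [{"dx":0.041,"dy":0.026,"dz":0,"rx":0,"ry":0,"rz":-9.5},{"dx":0.081,"dy":0.052,"dz":0,"rx":0,"ry":0,"rz":-19},{"dx":0.122,"dy":0.078,"dz":0,"rx":0,"ry":0,"rz":-28.5},{"dx":0.163,"dy":0.103,"dz":0,"rx":0,"ry":0,"rz":-38},{"dx":0.203,"dy":0.129,"dz":0,"rx":0,"ry":0,"rz":-47.5},{"dx":0.244,"dy":0.155,"dz":0,"rx":0,"ry":0,"rz":-57},{"dx":0.285,"dy":0.181,"dz":0,"rx":0,"ry":0,"rz":-66.5},{"dx":0.3255,"dy":0.207,"dz":0,"rx":0,"ry":0,"rz":-76},{"dx":0.3255,"dy":0.207,"dz":0,"rx":0,"ry":0,"rz":-76},{"dx":0.3255,"dy":0.207,"dz":0,"rx":0,"ry":0,"rz":-76}]}}

```text
time: 2.4
eef_pos: [546.1, 138.3, 230.9]
orientation: [-3.141, -0.001, 3.022]
force: [0.4, -0.6, 0.3]
gripper_width: 51.3
gripper_force: 0.0
```

```bash
python3 - <<'E'
from h import *
import pickle
s=robot.snapshot("wrist"); save(s,"w2"); pickle.dump(s,open("w2.pkl","wb"))
r=robot.read_state(); print(r["time"],r["eef_pos"],r["orientation"],r["q"],r["gripper_width"],r["force"])
E
```

```text
2.45 [546.15720714 137.90691715 231.17663084] [-3.14116868e+00 -3.44487575e-04  3.02095685e+00] [ 1.53878001e-02 -7.56640691e-03 -1.79414023e-02  1.56082013e+00
 -3.73346195e-04  1.36023609e-01] 51.07876737656892 [-0.5633324  -0.49922339  0.17257717]
```

View pics/w2.png

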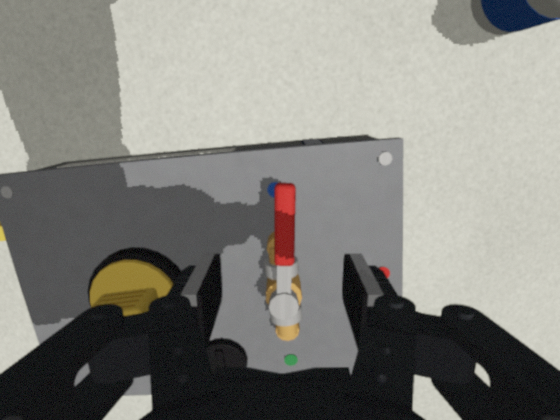

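The wrist view shows the lever pointing straight out between the fingers, with its sleeve from (286,185) to (285,262) and its pivot at (284,307). The fingers are centred at about column 282.

```bash
python3 - <<'E'
from h import *
import pickle
s=pickle.load(open("w2.pkl","rb"))
# sleeve top face at z~144.5: rough ends; pivot cap ~ z 148
hsv=cv2.cvtColor(s["image"],cv2.COLOR_RGB2HSV); H,S,V=[hsv[:,:,i].astype(int) for i in range(3)]
m=((H<8)|(H>172))&(S>150)&(V>60); m[:,330:]=0;m[:,250:]&=True
c=max(cv2.findContours(m.astype(np.uint8),0,2)[0],key=cv2.contourArea)
print(cv2.minAreaRect(plane(s,c.reshape(-1,2),142)[:,:2].astype(np.float32)))
print("piv",plane(s,[[284,307]],150), cloud(s)[307,284],cloud(s)[240,285])
print("green,red,screw,blue",plane(s,[[291,359],[384,272],[386,158],[272,189]],102).round(1))
E
```

```text
((555.7330322265625, 138.6505126953125), (12.657112121582031, 57.334598541259766), 82.8034896850586)
piv [[612.98258019 131.50592414 150.        ]] [617.44968151 131.01301718 142.54594502] [565.8831611  137.83355777 143.77731627]
green,red,screw,blue [[695.1 128.3 102. ]
 [619.6 214.1 102. ]
 [525.5 219.7 102. ]
 [539.1 131.3 102. ]]
```

Call:
{"op": "play_rows", "data": {"motion": [{"dx":0,"dy":0.0005,"dz":0.04,"rx":0,"ry":0,"rz":0},{"dx":0,"dy":0.0005,"dz":0.08,"rx":0,"ry":0,"rz":0},{"dx":0,"dy":0.0005,"dz":0.105,"rx":0,"ry":0,"rz":0},{"dx":0,"dy":0.0005,"dz":0.113,"rx":0,"ry":0,"rz":0},{"dx":0,"dy":0.0005,"dz":0.113,"rx":0,"ry":0,"rz":0}]}}

```text
time: 3.08
eef_pos: [546.5, 138.4, 118.8]
orientation: [-3.141, 0.0, 3.021]
force: [-0.3, 0.2, 0.6]
gripper_width: 51.2
gripper_force: 0.0
```

Call:
{"op": "play_rows", "data": {"motion": [{"dx":0,"dy":0,"dz":0,"rx":0,"ry":0,"rz":0},{"dx":0,"dy":0,"dz":0,"rx":0,"ry":0,"rz":0},{"dx":0,"dy":0,"dz":0,"rx":0,"ry":0,"rz":0},{"dx":0,"dy":0,"dz":0,"rx":0,"ry":0,"rz":0},{"dx":0,"dy":0,"dz":0,"rx":0,"ry":0,"rz":0},{"dx":0,"dy":0,"dz":0,"rx":0,"ry":0,"rz":0}], "grip": 0, "force": 30}}

```text
time: 3.82
eef_pos: [547.2, 139.1, 119.4]
orientation: [3.142, 0.002, 3.023]
force: [-0.8, -0.4, 6.1]
gripper_width: 13.8
gripper_force: 33.6
```

Call:
{"op": "play_rows", "data": {"motion": [{"dx":-0.0008,"dy":0.0103,"dz":0,"rx":0,"ry":0,"rz":8.5},{"dx":-0.0031,"dy":0.0205,"dz":0,"rx":0,"ry":0,"rz":17},{"dx":-0.0068,"dy":0.0301,"dz":0,"rx":0,"ry":0,"rz":25.5},{"dx":-0.012,"dy":0.0391,"dz":0,"rx":0,"ry":0,"rz":34},{"dx":-0.0184,"dy":0.0473,"dz":0,"rx":0,"ry":0,"rz":42.5},{"dx":-0.0259,"dy":0.0544,"dz":0,"rx":0,"ry":0,"rz":51},{"dx":-0.0345,"dy":0.0603,"dz":0,"rx":0,"ry":0,"rz":59.5},{"dx":-0.0438,"dy":0.0649,"dz":0,"rx":0,"ry":0,"rz":68},{"dx":-0.0537,"dy":0.0681,"dz":0,"rx":0,"ry":0,"rz":76.5},{"dx":-0.0639,"dy":0.0697,"dz":0,"rx":0,"ry":0,"rz":85},{"dx":-0.0639,"dy":0.0697,"dz":0,"rx":0,"ry":0,"rz":85},{"dx":-0.0639,"dy":0.0697,"dz":0,"rx":0,"ry":0,"rz":85}]}}

```text
time: 5.32
eef_pos: [619.1, 201.1, 119.4]
orientation: [3.14, -0.001, 1.539]
force: [0.8, 1.2, 5.4]
gripper_width: 13.1
gripper_force: 33.5
```

Call:
{"op": "play_rows", "data": {"motion": [{"dx":0,"dy":0,"dz":0,"rx":0,"ry":0,"rz":0},{"dx":0,"dy":0,"dz":0,"rx":0,"ry":0,"rz":0},{"dx":0,"dy":0,"dz":0,"rx":0,"ry":0,"rz":0},{"dx":0,"dy":0,"dz":0,"rx":0,"ry":0,"rz":0},{"dx":0,"dy":0,"dz":-0.05,"rx":0,"ry":0,"rz":0},{"dx":0,"dy":0,"dz":-0.1,"rx":0,"ry":0,"rz":0},{"dx":0,"dy":0,"dz":-0.14,"rx":0,"ry":0,"rz":0},{"dx":0,"dy":0,"dz":-0.14,"rx":0,"ry":0,"rz":0}], "grip": 0.6}}

```text
time: 6.32
eef_pos: [619.7, 200.9, 262.4]
orientation: [3.135, -0.001, 1.539]
force: [0.6, 0.4, 0.5]
gripper_width: 51.3
gripper_force: 0.0
```

```bash
python3 - <<'E'
from h import *
import pickle
s=robot.snapshot("wrist"); save(s,"w3"); pickle.dump(s,open("w3.pkl","wb"))
r=robot.read_state(); print(r["time"],r["eef_pos"],r["orientation"],r["q"],r["gripper_width"],r["force"])
E
```

```text
6.375 [619.02880026 200.82085808 259.77670977] [ 3.13874250e+00 -3.16328148e-04  1.53918599e+00] [ 1.13264150e-01  2.70335533e-01  3.34340851e-01  1.63193568e+00
 -9.84583699e-05  1.71567112e+00] 51.07642767072967 [ 0.87665706 -0.61848916  0.84693714]
```

View pics/w3.png

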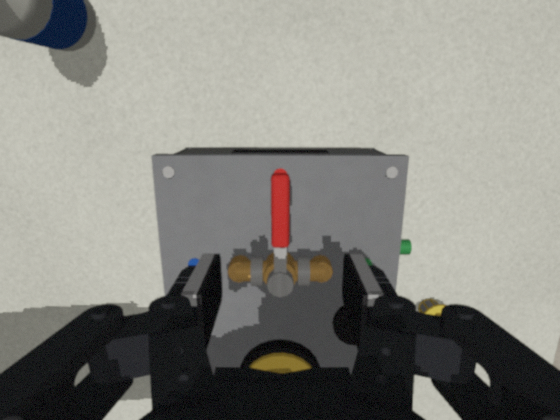

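The lever lies along column 281, over the red dot and square to the pipe, whose ends are at rows 270 and 271. Next I'll check its angle in numbers and move to look at the filter.

Call:
{"op": "play_rows", "data": {"motion": [{"dx":-0.05,"dy":0,"dz":0,"rx":0,"ry":0,"rz":0},{"dx":-0.1,"dy":0,"dz":0,"rx":0,"ry":0,"rz":0},{"dx":-0.15,"dy":0,"dz":0,"rx":0,"ry":0,"rz":0},{"dx":-0.2,"dy":0,"dz":0,"rx":0,"ry":0,"rz":0},{"dx":-0.25,"dy":0,"dz":0,"rx":0,"ry":0,"rz":0},{"dx":-0.25,"dy":0,"dz":0,"rx":0,"ry":0,"rz":0},{"dx":-0.25,"dy":0,"dz":0,"rx":0,"ry":0,"rz":0},{"dx":-0.25,"dy":0,"dz":0,"rx":0,"ry":0,"rz":0}]}}

```text
time: 7.38
eef_pos: [610.1, -48.0, 257.7]
orientation: [-3.141, -0.0, 1.541]
force: [-0.0, -0.3, 0.1]
gripper_width: 51.0
gripper_force: 0.0
```

```bash
python3 - <<'E'
from h import *
import pickle
def red(s,lim):
    hsv=cv2.cvtColor(s["image"],cv2.COLOR_RGB2HSV); H,S,V=[hsv[:,:,i].astype(int) for i in range(3)]
    m=((H<8)|(H>172))&(S>150)&(V>60)
    c=max(cv2.findContours(m.astype(np.uint8),0,2)[0],key=cv2.contourArea)
    return cv2.minAreaRect(plane(s,c.reshape(-1,2),142)[:,:2].astype(np.float32))
s=pickle.load(open("w3.pkl","rb"))
print("lever",red(s,0)); p=plane(s,[[168,172],[392,172]],102); print("screws",p.round(1)); d=p[1]-p[0]; print("tank x yaw deg",np.degrees(np.arctan2(d[1],d[0])))
s=robot.snapshot("wrist"); save(s,"w4"); pickle.dump(s,open("w4.pkl","wb"))
print("lever now",red(s,0))
hsv=cv2.cvtColor(s["image"],cv2.COLOR_RGB2HSV); H,S,V=[hsv[:,:,i].astype(int) for i in range(3)]
P=cloud(s); yel=(H>18)&(H<36)&(S>120)&(V>60); top=yel&(abs(P[:,:,2]-158)<4)
c=max(cv2.findContours(top.astype(np.uint8),0,2)[0],key=cv2.contourArea)
print("block",cv2.minAreaRect(plane(s,c.reshape(-1,2),158)[:,:2].astype(np.float32)), np.median(P[top],0))
r=robot.read_state(); print(r["time"],r["eef_pos"],r["orientation"])
E
```

```text
lever ((620.0138549804688, 194.25613403320312), (60.37763214111328, 12.63521957397461), 87.73628234863281)
screws [[525.4 218.5 102. ]
 [716.  212.1 102. ]]
tank x yaw deg -1.9163877705927292Traceback (most recent call last):
  File "<stdin>", line 11, in <module>
  File "<stdin>", line 6, in red
ValueError: max() iterable argument is empty
```

View pics/w4.png

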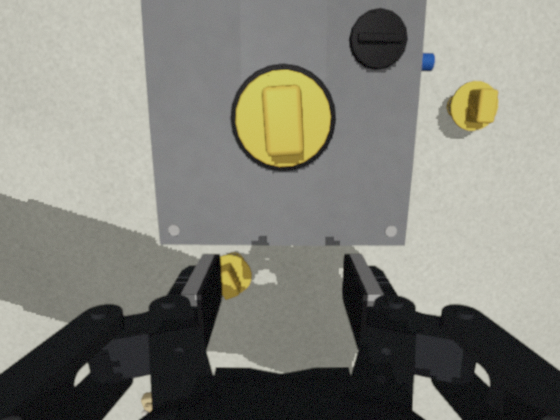

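The lever is within about half a degree of off. The view shows the large filter in its collar at (283,118) and its grip block at about (283,118), turned slightly against the tank. The small look-alikes are at (474,105) and (232,276).

```bash
python3 - <<'E'
from h import *
import pickle
s=pickle.load(open("w4.pkl","rb"))
hsv=cv2.cvtColor(s["image"],cv2.COLOR_RGB2HSV); H,S,V=[hsv[:,:,i].astype(int) for i in range(3)]
P=cloud(s); yel=(H>18)&(H<36)&(S>120)&(V>60)
for nm,m,h in(("block",yel&(abs(P[:,:,2]-158)<5),158),("flange",yel&(P[:,:,2]>110),122)):
    c=max(cv2.findContours(m.astype(np.uint8),0,2)[0],key=cv2.contourArea)
    print(nm,cv2.minAreaRect(plane(s,c.reshape(-1,2),h)[:,:2].astype(np.float32)),np.median(P[m],0))
q=plane(s,[[174,230],[392,231]],102);print(q.round(1))
r=robot.read_state(); print(r["time"],r["eef_pos"],r["orientation"])
E
```

```text
block ((613.2146606445312, 10.661012649536133), (25.619285583496094, 45.09834289550781), 1.7520077228546143) [613.23434403  11.3137432  157.1716126 ]
flange ((613.2064819335938, 10.466285705566406), (71.92401123046875, 72.06610107421875), 45.0561637878418) [613.07515116  12.15389456 122.0276111 ]
[[515.4 -81.2 102. ]
 [706.3 -88.  102. ]]
7.425 [610.25885452 -47.92885827 257.95092928] [-3.14114396e+00 -1.34403699e-04  1.54073497e+00]
```

Call:
{"op": "play_rows", "data": {"motion": [{"dx":0.03,"dy":0.001,"dz":0,"rx":0,"ry":0,"rz":-2},{"dx":0.0586,"dy":0.0013,"dz":0,"rx":0,"ry":0,"rz":-3.5},{"dx":0.0586,"dy":0.0013,"dz":0.02,"rx":0,"ry":0,"rz":-3.5},{"dx":0.0586,"dy":0.0013,"dz":0.06,"rx":0,"ry":0,"rz":-3.5},{"dx":0.0586,"dy":0.0013,"dz":0.1,"rx":0,"ry":0,"rz":-3.5},{"dx":0.0586,"dy":0.0013,"dz":0.125,"rx":0,"ry":0,"rz":-3.5},{"dx":0.0586,"dy":0.0013,"dz":0.1335,"rx":0,"ry":0,"rz":-3.5},{"dx":0.0586,"dy":0.0013,"dz":0.1335,"rx":0,"ry":0,"rz":-3.5}]}}

```text
time: 8.43
eef_pos: [613.4, 9.9, 125.0]
orientation: [-3.141, 0.0, 1.601]
force: [-0.7, -0.4, 0.8]
gripper_width: 51.3
gripper_force: 0.0
```

Call:
{"op": "play_rows", "data": {"motion": [{"dx":0,"dy":0,"dz":0,"rx":0,"ry":0,"rz":0},{"dx":0,"dy":0,"dz":0,"rx":0,"ry":0,"rz":0},{"dx":0,"dy":0,"dz":0,"rx":0,"ry":0,"rz":0},{"dx":0,"dy":0,"dz":0,"rx":0,"ry":0,"rz":0},{"dx":0,"dy":0,"dz":0,"rx":0,"ry":0,"rz":0},{"dx":0,"dy":0,"dz":0,"rx":0,"ry":0,"rz":0}], "grip": 0, "force": 100}}

```text
time: 9.18
eef_pos: [612.9, 9.3, 126.7]
orientation: [-3.141, 0.001, 1.6]
force: [-10.0, 0.4, 8.7]
gripper_width: 24.4
gripper_force: 101.7
```

Call:
{"op": "play_rows", "data": {"motion": [{"dx":0,"dy":0.0003,"dz":-0.0009,"rx":1.5,"ry":0,"rz":0},{"dx":0,"dy":0.0006,"dz":-0.0019,"rx":3,"ry":0,"rz":0},{"dx":0,"dy":0.0009,"dz":-0.0028,"rx":4.5,"ry":0,"rz":0},{"dx":0,"dy":0.0013,"dz":-0.0037,"rx":6,"ry":0,"rz":0},{"dx":0,"dy":0.0017,"dz":-0.0049,"rx":8,"ry":0,"rz":0},{"dx":0,"dy":0.0017,"dz":-0.0049,"rx":8,"ry":0,"rz":0}]}}

```text
time: 9.93
eef_pos: [614.7, 9.4, 131.1]
orientation: [-3.0, 0.0, 1.6]
force: [-9.0, 0.3, 6.1]
gripper_width: 24.3
gripper_force: 101.2
```

```bash
cat > chk.py <<'E'
import sys; from h import *
r=robot.read_state(); print({k:np.round(r[k],2).tolist() for k in("time","eef_pos","orientation","force","wrist_torque","gripper_width","gripper_force")})
s=robot.snapshot("wrist"); save(s,sys.argv[1])
s=robot.snapshot("top"); save(s,sys.argv[1]+"t"); P=cloud(s)
roi=np.zeros((420,560),bool); roi[150:270,160:250]=1
m=roi&(abs(P[:,:,2]-102)<6); print("deck z left part",np.median(P[m][:,2]), "far/near", [np.median(P[y0:y1,185:205,2]) for y0,y1 in((170,180),(235,245))])
m=roi&(P[:,:,2]>85); e=P[m]; print("deck left edge y",np.percentile(e[:,1],99.5),"x",np.percentile(e[:,0],[.5,99.5]))
E
python3 chk.py c1
```

```text
{'time': 9.93, 'eef_pos': [614.73, 9.36, 131.13], 'orientation': [-3.0, 0.0, 1.6], 'force': [-8.96, 0.28, 6.14], 'wrist_torque': [0.04, 1.35, 0.03], 'gripper_width': 24.27, 'gripper_force': 101.24}
deck z left part 102.00471059039921 far/near [np.float64(102.05930350312389), np.float64(626.1483271564978)]
deck left edge y 227.98311689001955 x [473.48983292 724.04001106]
```

Call:
{"op": "play_rows", "data": {"motion": [{"dx":0,"dy":-0.0011,"dz":-0.0005,"rx":-4,"ry":0,"rz":0},{"dx":0,"dy":-0.0021,"dz":-0.001,"rx":-8,"ry":0,"rz":0},{"dx":0,"dy":-0.0032,"dz":-0.0014,"rx":-12,"ry":0,"rz":0},{"dx":0,"dy":-0.0043,"dz":-0.0019,"rx":-16,"ry":0,"rz":0},{"dx":0,"dy":-0.0043,"dz":-0.0019,"rx":-16,"ry":0,"rz":0}]}}

```text
time: 10.65
eef_pos: [609.9, 9.5, 131.8]
orientation: [3.003, -0.0, 1.6]
force: [-1.4, 1.1, -8.6]
gripper_width: 24.2
gripper_force: 100.2
```

```bash
python3 chk.py c2
```

```text
{'time': 10.65, 'eef_pos': [609.94, 9.52, 131.77], 'orientation': [3.0, -0.0, 1.6], 'force': [-1.43, 1.12, -8.59], 'wrist_torque': [0.01, 0.6, 0.2], 'gripper_width': 24.18, 'gripper_force': 100.21}
deck z left part 101.96738000998835 far/near [np.float64(102.1089302914366), np.float64(102.1554387808934)]
deck left edge y 228.221805233189 x [473.81254186 724.64520605]
```

Call:
{"op": "play_rows", "data": {"motion": [{"dx":0,"dy":0.0013,"dz":-0.0005,"rx":4,"ry":0,"rz":0},{"dx":0,"dy":0.0026,"dz":-0.0009,"rx":8,"ry":0,"rz":0},{"dx":0,"dy":0.0038,"dz":-0.0014,"rx":12,"ry":0,"rz":0},{"dx":0,"dy":0.0051,"dz":-0.0018,"rx":16,"ry":0,"rz":0},{"dx":0,"dy":0.0051,"dz":-0.0018,"rx":16,"ry":0,"rz":0}]}}

```text
time: 11.38
eef_pos: [616.6, 9.4, 132.9]
orientation: [-2.999, -0.0, 1.6]
force: [-1.1, -0.9, -13.5]
gripper_width: 24.6
gripper_force: 100.9
```

Call:
{"op": "play_rows", "data": {"motion": [{"dx":0,"dy":-0.0013,"dz":-0.0005,"rx":-4,"ry":0,"rz":0},{"dx":0,"dy":-0.0026,"dz":-0.0009,"rx":-8,"ry":0,"rz":0},{"dx":0,"dy":-0.0038,"dz":-0.0014,"rx":-12,"ry":0,"rz":0},{"dx":0,"dy":-0.0051,"dz":-0.0018,"rx":-16,"ry":0,"rz":0},{"dx":0,"dy":-0.0051,"dz":-0.0018,"rx":-16,"ry":0,"rz":0}]}}

```text
time: 12.0
eef_pos: [610.9, 9.2, 137.4]
orientation: [2.999, 0.001, 1.6]
force: [2.8, 0.3, -11.7]
gripper_width: 24.1
gripper_force: 102.2
```

```bash
python3 chk.py c3
```

```text
{'time': 12.0, 'eef_pos': [610.94, 9.2, 137.41], 'orientation': [3.0, 0.0, 1.6], 'force': [2.77, 0.27, -11.75], 'wrist_torque': [-0.03, -0.24, -0.06], 'gripper_width': 24.14, 'gripper_force': 102.19}
deck z left part 102.03238141872833 far/near [np.float64(102.18814620923166), np.float64(102.40050801437042)]
deck left edge y 228.59295699610394 x [473.84401809 724.47726184]
```

Call:
{"op": "play_rows", "data": {"motion": [{"dx":0,"dy":0.0013,"dz":-0.0005,"rx":4,"ry":0,"rz":0},{"dx":0,"dy":0.0026,"dz":-0.0009,"rx":8,"ry":0,"rz":0},{"dx":0,"dy":0.0038,"dz":-0.0014,"rx":12,"ry":0,"rz":0},{"dx":0,"dy":0.0051,"dz":-0.0018,"rx":16,"ry":0,"rz":0},{"dx":0,"dy":0.0051,"dz":-0.0018,"rx":16,"ry":0,"rz":0}]}}

```text
time: 12.72
eef_pos: [618.4, 9.1, 141.5]
orientation: [-3.004, 0.001, 1.6]
force: [-0.0, -0.7, 5.0]
gripper_width: 24.7
gripper_force: 104.6
```

Call:
{"op": "play_rows", "data": {"motion": [{"dx":0,"dy":-0.0013,"dz":-0.0005,"rx":-4,"ry":0,"rz":0},{"dx":0,"dy":-0.0026,"dz":-0.0009,"rx":-8,"ry":0,"rz":0},{"dx":0,"dy":-0.0038,"dz":-0.0014,"rx":-12,"ry":0,"rz":0},{"dx":0,"dy":-0.0051,"dz":-0.0018,"rx":-16,"ry":0,"rz":0},{"dx":0,"dy":-0.0051,"dz":-0.0018,"rx":-16,"ry":0,"rz":0}]}}

```text
time: 13.35
eef_pos: [611.3, 9.3, 143.6]
orientation: [3.001, 0.001, 1.6]
force: [-0.5, -0.5, -1.3]
gripper_width: 24.6
gripper_force: 103.7
```

```bash
python3 chk.py c4
```

```text
{'time': 13.35, 'eef_pos': [611.28, 9.28, 143.55], 'orientation': [3.0, 0.0, 1.6], 'force': [-0.52, -0.48, -1.34], 'wrist_torque': [0.01, 0.2, 0.06], 'gripper_width': 24.63, 'gripper_force': 103.73}
deck z left part 101.97084295037939 far/near [np.float64(101.94817687936836), np.float64(102.41030398475016)]
deck left edge y 228.1587277171926 x [473.87951224 724.21131686]
```

The force has dropped to about the filter's own weight, so the seal has let go, and the tank is flat and unmoved. I'll level the filter and lift it.

Call:
{"op": "play_rows", "data": {"motion": [{"dx":0,"dy":0.0008,"dz":-0.0003,"rx":2.7,"ry":0,"rz":0},{"dx":0,"dy":0.0016,"dz":-0.0005,"rx":5.4,"ry":0,"rz":0},{"dx":0,"dy":0.0024,"dz":-0.0007,"rx":8,"ry":0,"rz":0},{"dx":0,"dy":0.0024,"dz":-0.0007,"rx":8,"ry":0,"rz":0}]}}

```text
time: 13.95
eef_pos: [614.7, 9.1, 142.9]
orientation: [-3.141, 0.0, 1.6]
force: [0.3, -0.7, -1.4]
gripper_width: 24.5
gripper_force: 103.6
```

Call:
{"op": "play_rows", "data": {"motion": [{"dx":0,"dy":0,"dz":-0.004,"rx":0,"ry":0,"rz":0},{"dx":0,"dy":0,"dz":-0.01,"rx":0,"ry":0,"rz":0},{"dx":0,"dy":0,"dz":-0.018,"rx":0,"ry":0,"rz":0},{"dx":0,"dy":0,"dz":-0.026,"rx":0,"ry":0,"rz":0},{"dx":0,"dy":0,"dz":-0.034,"rx":0,"ry":0,"rz":0},{"dx":0,"dy":0,"dz":-0.042,"rx":0,"ry":0,"rz":0},{"dx":0,"dy":0,"dz":-0.047,"rx":0,"ry":0,"rz":0},{"dx":0,"dy":0,"dz":-0.047,"rx":0,"ry":0,"rz":0},{"dx":0,"dy":0,"dz":-0.047,"rx":0,"ry":0,"rz":0}]}}

```text
time: 15.08
eef_pos: [613.3, 9.4, 189.8]
orientation: [-3.141, -0.0, 1.6]
force: [0.6, -0.6, -1.0]
gripper_width: 24.8
gripper_force: 103.6
```

```bash
python3 chk.py c5; python3 - <<'E'
from h import *
s=robot.snapshot("side"); im=s["image"]
P=cloud(s); hsv=cv2.cvtColor(im,cv2.COLOR_RGB2HSV); H,S,V=[hsv[:,:,i].astype(int) for i in range(3)]
m=(H>18)&(H<36)&(S>120)&(V>50)&(P[:,:,2]>118)&(abs(P[:,:,0]-613)<60)&(abs(P[:,:,1]-10)<60)
print("yellow z range",np.percentile(P[m][:,2],[0.5,2,98]),m.sum())
a=cv2.resize(im[170:300,170:350,::-1],None,fx=4,fy=4,interpolation=2); cv2.imwrite("pics/side5.png",a)
E
```

```text
{'time': 15.08, 'eef_pos': [613.33, 9.4, 189.81], 'orientation': [-3.14, -0.0, 1.6], 'force': [0.56, -0.65, -1.0], 'wrist_torque': [-0.01, -0.02, 0.05], 'gripper_width': 24.8, 'gripper_force': 103.62}
deck z left part 101.94691006743022 far/near [np.float64(102.8128512766238), np.float64(665.9449156068772)]
deck left edge y 227.95589372712382 x [473.98108079 722.17736454]
yellow z range [129.14541757 131.38279908 222.32716987] 471
```

View pics/side5.png

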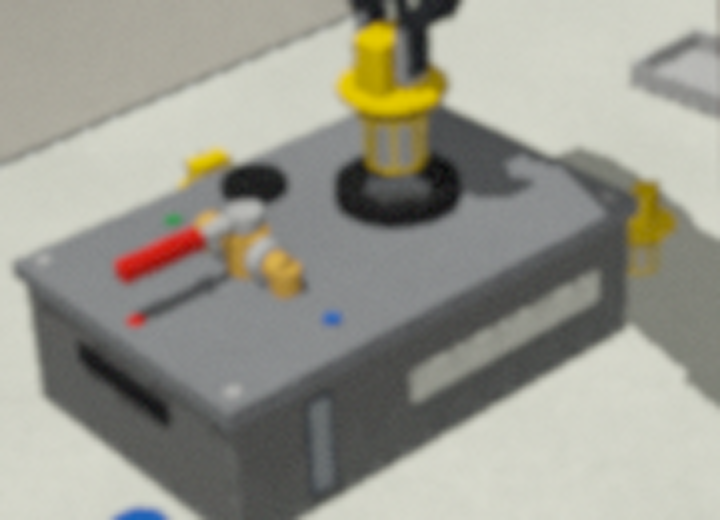

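View pics/c5.png

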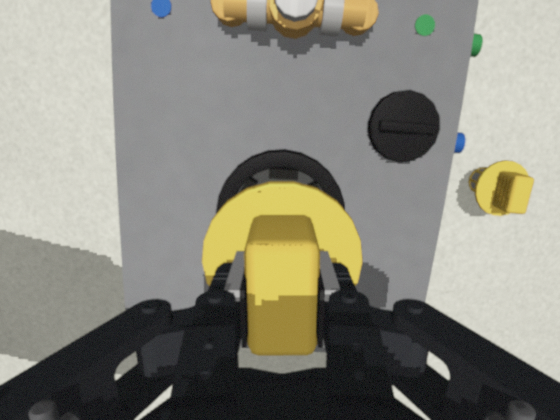

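The side view shows the filter held upright above the collar at (397,190) and the lever over its red dot, with the tank flat. The foot measures about z = 130, which is 14 mm above the collar. Last check: the filter's tilt and the lever.

```bash
python3 - <<'E'
from h import *
s=robot.snapshot("wrist"); P=cloud(s); hsv=cv2.cvtColor(s["image"],cv2.COLOR_RGB2HSV); H,S,V=[hsv[:,:,i].astype(int) for i in range(3)]
y=(H>18)&(H<36)&(S>120)&(V>60); y[:,440:]=0
for nm,lo,hi in(("flange",178,198),("top",214,232)):
    q=P[y&(P[:,:,2]>lo)&(P[:,:,2]<hi)]
    A=np.c_[q[:,:2]-q[:,:2].mean(0),np.ones(len(q))]
    w=np.ones(len(q),bool)
    for _ in range(4):
        c=np.linalg.lstsq(A[w],q[w,2],rcond=None)[0]; w=abs(A@c-q[:,2])<1.5
    print(nm,w.sum(),"tilt deg x,y",np.degrees(np.arctan(c[:2])).round(2),"z",c[2].round(1))
s=robot.snapshot("top"); hsv=cv2.cvtColor(s["image"],cv2.COLOR_RGB2HSV); H,S,V=[hsv[:,:,i].astype(int) for i in range(3)]
m=((H<8)|(H>172))&(S>150)&(V>80); m[:150]=0;m[270:]=0;m[:,250:]=0
c=max(cv2.findContours(m.astype(np.uint8),0,2)[0],key=cv2.contourArea); print("lever",cv2.minAreaRect(plane(s,c.reshape(-1,2),144)[:,:2].astype(np.float32)))
print("screws",[ (185,168.5),(179,246)], plane(s,[[185,168.5],[179,246]],102).round(1)); 
a,b=__import__("pickle").load(open("top.pkl","rb"))["image"],s["image"]; d=cv2.absdiff(a,b).max(2)
print("diff at left screws/tray/bottle/cast",[int(d[y0:y1,x0:x1].max()) for x0,y0,x1,y1 in((172,160,192,190),(172,230,192,258),(395,170,440,250),(95,275,145,312),(392,262,422,298))])
E
```

```text
flange 6958 tilt deg x,y [-0.07  0.12] z 184.5
top 7361 tilt deg x,y [-0.04 -0.28] z 220.2
lever ((594.9006958007812, 121.18739318847656), (253.31881713867188, 147.75779724121094), 1.0414154529571533)
screws [(185, 168.5), (179, 246)] [[714.9 212.8 102. ]
 [521.6 218.5 102. ]]
diff at left screws/tray/bottle/cast [43, 103, 35, 35, 34]
```

Call:
{"op": "play_rows", "data": {"motion": [{"dx":0,"dy":0,"dz":-0.002,"rx":0,"ry":0,"rz":0},{"dx":0,"dy":0,"dz":-0.002,"rx":0,"ry":0,"rz":0},{"dx":0,"dy":0,"dz":-0.002,"rx":0,"ry":0,"rz":0},{"dx":0,"dy":0,"dz":-0.002,"rx":0,"ry":0,"rz":0}]}}

```text
time: 15.82
eef_pos: [613.4, 9.4, 192.1]
orientation: [-3.142, 0.0, 1.6]
force: [-0.2, 0.7, -2.3]
gripper_width: 24.8
gripper_force: 103.6
```

```bash
python3 -c "
from cell import robot
print(robot.sign_off())"
```

```text
the job is handed in; nothing more can be done
None
```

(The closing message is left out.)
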